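Clip a paint-cup module onto the sloping studio rail

TASK

Pick up the loose red paint-cup module, feel for the upper edge of the aluminium rail at the yellow-marked bay (the rail has been re-clamped a few millimetres off) and hook the module's top lip under it, then tilt its foot down and press gently until the clip snaps over the lower edge, so that it sits fully home and flat between the yellow marks. Never push or pull it against the rail with more than about 20 N, do not knock the other things about, and let go at the end.

Things in the scene. Friction and masses are not known exactly. Their poses are not given: they have to be found in the camera images.
- module: Loose black carriage 62 (x) x 40 (y) x 8 mm with red grip block (22 x 26 x 32) at the foot half and white cup (28 wide, 22 high) at the lip half; 51 mm high, about 0.13 kg. Origin: centre of its lowest level (on the table, lying level, right way up). x points to the top-lip end, z up out of the cup. The carriage's flat underside is at z = 11 mm; lip and foot hang below it to z = 0.
- grip (a point): Where to grip the red block: at (-16, 0, 41) mm in the module frame, 10 mm below the block's top. The block is 26 mm wide across y: close along the module's y with the tool along its -z. Fingertips then clear the carriage (top at z = 19 mm) by 3 mm.
- lip (a point): Axis of the lip's rounded inner edge (radius 2 mm), at (21.5, 0, 2) mm in the module frame. The lip is 4 mm thick (z = 0 to 4) and reaches from a wall with inner face x = 25.5 to x = 19.5 mm, leaving a 7 mm high slot under the carriage, open to -x. The slot takes the rail's edge with the foot raised, tilted up to about 35 degrees; the rigid lip cannot be forced over the edge from above.
- foot (a point): On the carriage's underside at the foot end, at (-29, 0, 11) mm in the module frame. Below it hang two rigid feet with inner faces at x = -27.5 mm, with the yellow spring clip between them, its nose reaching to x = -22 mm. Seated, it is level with the flange's top face.
- clip (a joint): Yellow spring clip in the module's foot: 0 relaxed, to 0.005 m pushed out (module -x), spring 1.2 N + 0.6 N/mm. Pressing the foot down, its ramp meets the rail's lower edge with the foot some 7 mm high and is driven out about 3 mm; that takes up to about 7 N at the foot; then it jumps back under the edge, to 0 to 1 mm, and holds the module.
- rail_mid (a point): Nominal place of the rail: centre of its flange's top face; a point of the console with the console's level axes. The aluminium T rail slopes 25 degrees, rising along the console's +x. It is firmly clamped in slots and its true place, NOT measured, is up to 7 mm higher or lower along the slope and up to 5 mm further out or in, square to the slope. Find it by feel.
- rail_top (a point): Nominal upper edge of the flange (off like rail_mid): axis of its rounding, radius 2 mm. Flange: 50 mm along the slope x 400 x 4 mm thick, both long edges round. Below it 23 to 33 mm of free room to the board beside a 14 mm web. Seated: module parallel to the slope, underside on the flange, this edge deep in the slot, at (23.5, 0, 9) mm in the module frame.
- stand: Wooden sloping console, fixed, about 190 x 420 mm, board's top from 46 (front) to 130 mm high. Origin: centre of its underside on the table, 115 mm below rail_mid; x points away from the robot. Two other modules (blue and orange grips, 40 mm wide, standing 40 mm above the flange) sit on the rail at y = +165 and -165 mm.
- mark: Two yellow patches, 56 mm wide along the rail, on the board above and below the rail: the bay for the module. Origin: on their centre line, at the nominal flange top (as rail_mid); axes as the console's (y along the rail, z straight up). The 40 mm wide module must end between the patches, within their width.
- tube_red: Bystander: red paint tube lying, 112 x 36 x 33 mm. Origin under its centre.
- tube_orange: Bystander: orange paint tube lying, 112 x 36 x 33 mm. Origin under its centre.
- cap_white: Bystander: white tube cap, 36 mm across, 15 mm high.
- cap_red: Bystander: red tube cap, 36 mm across, 15 mm high.
- jar: Bystander: glass jar with yellow cap, 60 mm across, 85 mm high.
Mind the look-alikes: they are no part of the job. Several things have the shape of the module; the one meant has the colours described above.

How it is judged (in metres and radians):
On the way, in this order (a step that is already met when the one before it is completed fails the run):
1. the top lip is hooked under the rail's upper edge at the marked bay while the foot is still raised (x of rail_c1 in the frame of module between 0.019 and 0.0265 m and z of rail_c1 in the frame of module between 0.005 and 0.011 m and z of rail_c2 in the frame of module below 0.001 m and y of module in the frame of mark between -0.015 and 0.015 m), for 0.2 s.
2. the clip has snapped: the module sits flat on the rail (x of rail_c1 in the frame of module between 0.02 and 0.0265 m and z of rail_c1 in the frame of module between 0.006 and 0.0105 m and x of rail_c2 in the frame of module between -0.0265 and -0.019 m and z of rail_c2 in the frame of module between 0.0075 and 0.0105 m and angle between the y axis of module and the y axis of stand, either way round below 0.06 rad and y of module in the frame of mark between -0.01 and 0.01 m and value of joint clip below 0.002 m), for 0.2 s.
At the end, for the whole second after the job is handed in: The module is released, at rest and flat on the rail: lip under the upper edge, underside within 1.5 mm of the flange at the foot, module parallel to the console within 0.06 rad, centre within 10 mm of the yellow marks, clip within 2 mm of relaxed (all of step 2 and linear speed of module below 0.01 m/s); the robot touches nothing.
It fails at once if the module is pushed or pulled against the rail or console with more than 28 N (contact force between module and stand above 28 N).
It fails at once if a bystander is moved more than 25 mm (distance of any of tube_red, tube_orange, cap_white, cap_red, jar from where it was at the start of the episode above 0.025 m).
It also fails if it takes over 72 s, if anything falls off the work surface, if the arm or the gripper's body presses on something with over 40 N, if the wrist force passes 120 N, or if a joint passes its speed limit or range.

ROBOT

A 6-joint arm with a two-finger parallel gripper is mounted at the origin on the work surface. World frame = base frame: x ahead of the robot, y to its left, z up, the work surface at z = 0. Lengths are in m, angles in degrees, forces in N, time in s.
With the tool pointing down it reaches from about 0.25 to 0.85 m from the base axis. Payload 12.5 kg.
Tool frame: the origin (TCP) lies on the centre line of the jaws, within the pads' length; the fingertips stand arm.nose_length ahead of it and the grasp point (between the pads) lies 2 mm behind it (arm.nose_length is the distance from the TCP to the fingertips, in m); z points along the fingers, y is the line along which they close (so a half turn about z gives the same grasp; the last joint's range is limited). The gripper opens to 93 mm and grips with 3 to 60 N. Pads are 15 mm wide; open, the fingers measure 128 mm over their backs; the gripper's body (75 mm by 188 mm) begins 65 mm behind the grasp point.
Start: joints at [65.111, 20.094, 94.641, -0, 65.266, -4.847], TCP at [0.188, 0.517, 0.236] pointing down, gripper open.
Joint ranges: [-157.81, 157.81], [-45, 120.19], [0.68, 151.7], [-89.99, 269.99], [4.06, 180], [-164.3, 164.3]. Speed limits (degrees/s): [127.2, 127.2, 159.86, 180, 180, 180].

INTERFACE

Orientations are given as [roll, pitch, yaw] about the fixed x, y, z axes, in that order (R = Rz(yaw) Ry(pitch) Rx(roll)).
In Python, from plant import arm, planner, vision, job gives the robot as it stands. Calls block until the motion is done:
- arm.move_to(position, orientation): joint-space move of the TCP to a pose.
- arm.movel(position, v=0.15, ori=None): straight line of the TCP; ori=None keeps the orientation; v is the mean speed in m/s.
- arm.movej(angles): joint-space move.
- arm.gripper_to(opening, effort=None): finger opening in m; effort is the grip in N (None keeps the last); returns when the fingers have stopped.
- arm.dwell(seconds).
- planner.solve_ik(position, orientation): joint angles nearest the present ones, or None.
- arm.sense(): the state.
- vision.read_camera(name): name is "scene" or "side" or "wrist"; returns a dict with "img" (400x640x3 uint8, red, green, blue), "range_z" (400x640 float32, m along the optical axis (not along the pixel's ray), 0 where there is no reading), "K" (3x3 intrinsics, pixels), "k1" (the pictures are not rectified: a ray, as slopes to the right and down, at radius r is drawn at 1 + k1 r^2 times it, then the intrinsics apply), "view" (4x4, takes a point from world to camera coordinates); the wrist camera has in their place "tool_from_camera" (4x4, takes a point from camera to tool coordinates, whose origin is the TCP and whose axes are the flange's). Camera axes: x right, y down, z forward; pixel columns grow to the right and rows downward; lengths in m; the calibration is good to about 2 mm. A picture is of the moment at which its call begins: read the wrist's pose just before it.
A pose or a line that the arm cannot do raises arm.Unreachable and nothing moves.
- job.job_done(): hands the job in; it is judged then, once.
Trained networks look in the newest picture that a camera, given by its name, has taken for a name from the list of things; names that differ only in an ending like _2 or _b are one class to them, and where a whole thing is asked for, a point or a joint stands for the part that bears it (a point fixed in the world has none). Each returns a list of dicts, best first, with "conf" (0 to 1); they miss things now and then, are a little off and sometimes report something else, mostly with a low value. They report only what shows in the picture. A call takes as long as a camera call. They do not tell look-alikes from the thing itself.
- vision.masks_of(camera, label): "region" (400x640 bool, what is visible of it) and "bbox" ([left, top, right, bottom] in pixels, round what is visible of it).
The state is a dict: "time": time; "qpos": joint angles; "joint_vel": joint speeds; "joint_torque": joint torques, N m; "tcp_pos": TCP position; "tool_rot": TCP orientation; "contact_force": force on the tool from outside, world axes, zero at the start; "wrist_torque": the same for the moment, N m; "gripper_width": finger opening in m; "grip_force": force on a finger pad.
Only numpy, scipy, OpenCV 4.12 (cv2) and the standard library are available. Lean on these libraries where they do the work, as an engineer would, in place of code of your own. Each camera call takes 0.05 s, during which the arm holds its last target. There are 200 camera calls.

## Working session

There is one attempt and no reset: what is moved stays moved. The work goes in short steps, each a Python script; the robot and the scene stay as the last script left them, time stands still between calls to the robot, and variables do not carry over. Pictures are saved under pics/ and viewed, at most 10 in all, crops included, and the job is handed in when it is done.

```bash
ls; mkdir -p pics
cat > h.py <<'E'
import numpy as np, cv2
from scipy.spatial.transform import Rotation as R
from plant import arm, planner, vision, job
def cloud(d, mask, V=None):
    v,u=np.nonzero(mask&(d["range_z"]>0)); z=d["range_z"][v,u]
    K=np.array(d["K"]); xy=cv2.undistortPoints(np.stack([u,v],1).astype(float)[:,None],K,np.array([d["k1"],0,0,0,0.]))[:,0]
    P=np.c_[xy*z[:,None],z]
    T=np.linalg.inv(d["view"]) if V is None else V
    return P@T[:3,:3].T+T[:3,3], d["img"][v,u]
def save(d,n): cv2.imwrite(f"pics/{n}.png",d["img"][:,:,::-1])
E
python3 - <<'E'
from h import *
for c in("scene","side"):
    d=vision.read_camera(c); save(d,c+"0")
    np.savez(c+".npz",**d)
    for l in("module","stand","mark","rail_mid"):
        for m in vision.masks_of(c,l):
            P,_=cloud(d,m["region"]); print(c,l,round(m["conf"],2),m["bbox"],np.median(P,0).round(3) if len(P) else 0,np.median(d["img"][m["region"]],0))
print(arm.nose_length,arm.sense())
E
```

```text
pics
scene module 0.85 [253.3, 221.1, 272.9, 249.4] [ 0.43  -0.287  0.03 ] [121.5  40.   32. ]
scene module 0.84 [265.8, 191.2, 291.2, 215.3] [ 0.329 -0.234  0.028] [151.  77.  86.]
scene module 0.74 [231.7, 166.1, 251.2, 192.6] [ 0.213 -0.327  0.031] [47. 83. 39.]
scene stand 0.86 [336.3, 211.8, 537.1, 333.6] [0.652 0.08  0.105] [164. 135.  94.]
scene mark 0.76 [426.7, 233.4, 483.9, 280.6] [0.672 0.162 0.112] [189. 165.   0.]
scene mark 0.19 [336.9, 210.2, 539.1, 333.6] [0.652 0.08  0.105] [164. 135.  94.]
scene rail_mid 0.81 [338.3, 210.0, 538.3, 333.3] [0.652 0.081 0.105] [164. 135.  94.]
side module 0.93 [310.1, 279.4, 347.6, 312.4] [ 0.41  -0.298  0.028] [122.  63.  51.]
side module 0.87 [256.7, 266.2, 285.5, 305.0] [ 0.314 -0.253  0.03 ] [147.  82.  82.]
side module 0.81 [193.6, 318.8, 233.6, 351.5] [ 0.197 -0.336  0.03 ] [77. 87. 48.]
side stand 0.67 [308.8, 101.9, 447.4, 232.5] [0.608 0.019 0.076] [172. 136. 103.]
side mark 0.83 [327.4, 123.3, 392.3, 166.9] [0.576 0.16  0.069] [230. 203.  51.]
side rail_mid 0.97 [306.1, 100.6, 448.8, 234.2] [0.608 0.017 0.077] [172. 136. 104.]
side rail_mid 0.22 [307.0, 282.2, 343.0, 312.7] [ 0.411 -0.298  0.031] [120.  60.  50.]
0.017 {'time': 0.5, 'qpos': array([ 6.51094718e+01,  2.00931058e+01,  9.46422427e+01,  1.44694959e-04,
        6.52654506e+01, -4.84558352e+00]), 'joint_vel': array([-0.05399056, -0.03732092,  0.0048045 , -0.06491254, -0.00946488,
       -0.09821313]), 'joint_torque': array([-2.45153915e-04, -4.96952212e+01, -2.85333610e+01,  6.99550146e-02,
        2.23122543e-02,  6.43288836e-07]), 'tcp_pos': array([0.18846775, 0.51667751, 0.23563043]), 'tool_rot': array([-1.79999215e+02, -1.98451777e-04,  1.59954995e+02]), 'contact_force': array([-0.6453019 , -0.18058096, -0.11931605]), 'wrist_torque': array([-0.02582467,  0.01924962, -0.01050406]), 'grip_force': 0.0, 'gripper_width': 0.09295139257192163}
```

View pics/scene0.png

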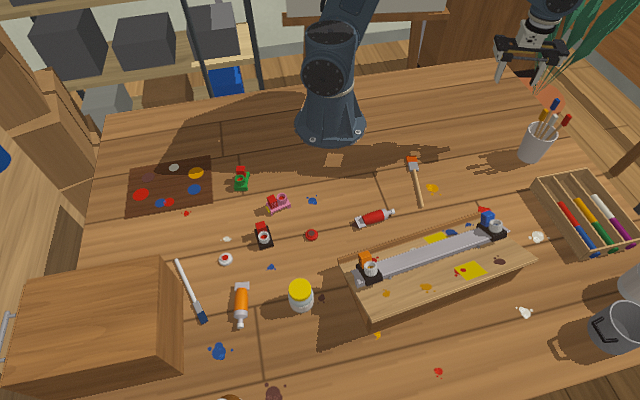

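View pics/side0.png

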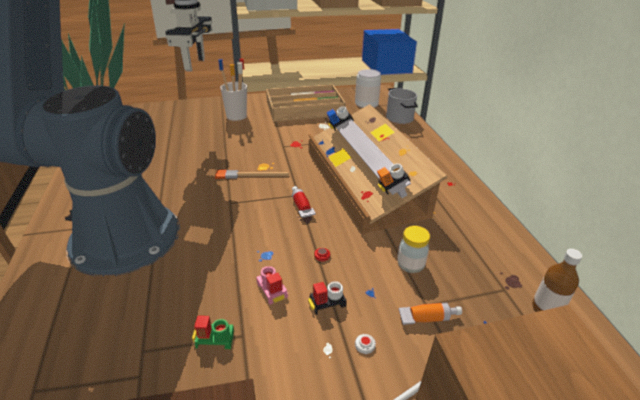

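The scene picture shows the wanted module (black carriage, white cup, red grip) at pixel (263,236). The green one (241,179) and pink one (279,203) are look-alikes. The console carries yellow patches at (440,238) and (468,270), and orange and blue modules at (368,265) and (490,225). In the side picture the wanted module is at (328,296).

```bash
cat > m.py <<'E'
from h import *
def pca(P):
    c=np.median(P,0); return c,np.linalg.svd(P-c,full_matrices=False)[2]
def show(d,T=None):
    full=np.ones(d["range_z"].shape,bool)
    P,C=cloud(d,full,T); C=C.astype(int); hsv=cv2.cvtColor(C.astype(np.uint8)[None],cv2.COLOR_RGB2HSV)[0].astype(int)
    h,s,v=hsv.T
    reg=(P[:,0]>.42)&(P[:,0]<.9)&(P[:,1]>-.2)&(P[:,1]<.4)&(P[:,2]>.03)&(P[:,2]<.17)
    y=reg&(h>21)&(h<32)&(s>190)&(v>110)
    Y=P[y]
    from sklearn.cluster import KMeans
def stand(d,T=None):
    P,C=cloud(d,np.ones(d["range_z"].shape,bool),T)
    h,s,v=cv2.cvtColor(C[None],cv2.COLOR_RGB2HSV)[0].astype(int).T
    reg=(P[:,0]>.42)&(P[:,0]<.9)&(P[:,1]>-.2)&(P[:,1]<.4)&(P[:,2]>.045)&(P[:,2]<.2)
    Y=P[reg&(h>22)&(h<33)&(s>180)&(v>110)]
    _,lab,cen=cv2.kmeans(Y.astype(np.float32),2,None,(3,50,1e-4),5,cv2.KMEANS_PP_CENTERS)
    for k in(0,1):
        q=Y[lab[:,0]==k]; print("yellow",len(q),np.median(q,0).round(4),np.ptp(q,0).round(3))
    W=P[reg&(s<60)&(v>90)]
    c,V=pca(W); print("rail n",len(W),"c",c.round(4),"dirs",V.round(3))
    print("rail len pctl",np.percentile((W-c)@V[0],[1,99]).round(3),"wid",np.percentile((W-c)@V[1],[2,5,50,95,98]).round(4), "thick",((W-c)@V[2]).std().round(4))
    return W,Y
if __name__=="__main__":
  for c in("scene","side"):
    d=dict(np.load(c+".npz")); stand(d)
    b=(slice(215,252),slice(248,278)) if c=="scene" else (slice(276,316),slice(306,350))
    m=np.zeros((400,640),bool); m[b]=1; P,C=cloud(d,m); C=C.astype(int)
    k=P[:,2]>.008; P,C=P[k],C[k]
    red=(C[:,0]>90)&(C[:,1]<70)&(P[:,2]>.02); wh=(C.min(1)>110)&(P[:,2]>.02); bl=(C.max(1)<60)
    for n,q in(("red",red),("white",wh),("black",bl)): print(c,n,q.sum(),np.median(P[q],0).round(4),P[q].min(0).round(3),P[q].max(0).round(3))
E
sed -i '/^def show/,/sklearn/d' m.py; python3 m.py
```

```text
yellow 485 [0.6728 0.1638 0.1122] [0.172 0.072 0.083]
yellow 25 [ 0.6241 -0.1978  0.0849] [0.03  0.005 0.011]
rail n 2592 c [0.6165 0.0913 0.1112] dirs [[ 0.125 -0.992 -0.001]
 [ 0.617  0.077  0.783]
 [ 0.777  0.099 -0.622]]
rail len pctl [-0.191  0.186] wid [-0.0681 -0.0233 -0.0022  0.0265  0.0309] thick 0.012
scene red 108 [ 0.4131 -0.2883  0.05  ] [ 0.394 -0.302  0.028] [ 0.435 -0.276  0.055]
scene white 89 [ 0.4385 -0.2862  0.0359] [ 0.414 -0.3    0.02 ] [ 0.45  -0.272  0.044]
scene black 111 [ 0.4458 -0.2875  0.0188] [ 0.393 -0.308  0.008] [ 0.455 -0.265  0.05 ]
yellow 38 [ 0.6008 -0.0728  0.0958] [0.04  0.152 0.02 ]
yellow 384 [0.5728 0.1601 0.0685] [0.169 0.163 0.081]
rail n 1672 c [0.6097 0.0819 0.1141] dirs [[-0.122  0.993 -0.006]
 [ 0.849  0.107  0.518]
 [ 0.515  0.058 -0.855]]
rail len pctl [-0.178  0.198] wid [-0.0618 -0.0239  0.0021  0.0232  0.0259] thick 0.0136
side red 231 [ 0.4009 -0.3006  0.0428] [ 0.389 -0.304  0.02 ] [ 0.439 -0.277  0.055]
side white 194 [ 0.43   -0.2919  0.0368] [ 0.416 -0.303  0.021] [ 0.444 -0.273  0.044]
side black 184 [ 0.4164 -0.3048  0.0197] [ 0.385 -0.311  0.008] [ 0.448 -0.277  0.023]
```

```bash
cat >> h.py <<'E'
def wrist(n):
    s=arm.sense(); d=vision.read_camera("wrist"); save(d,n)
    T=np.eye(4); T[:3,:3]=R.from_euler("xyz",s["tool_rot"],degrees=True).as_matrix(); T[:3,3]=s["tcp_pos"]
    return d,T@np.array(d["tool_from_camera"])
E
python3 - <<'E'
from h import *
for y in(3,183-360):
    print(y,planner.solve_ik([.40,-.29,.2],[180,0,y]),planner.solve_ik([.62,.16,.2],[180,-5,y]),planner.solve_ik([.62,.16,.2],[180,-25,y]))
print(planner.solve_ik([.58,.06,.38],[180,0,7]))
t=arm.sense()["time"]
for i,(p,yaw) in enumerate([([.54,.13,.38],7),([.38,-.29,.26],4)]):
    try: arm.move_to(p,[180,0,yaw])
    except Exception as e: print("fail",e); continue
    d,T=wrist(f"w{i}"); np.savez(f"w{i}.npz",T=T,**d); print(T[:3,3],d["tool_from_camera"],arm.sense()["time"]-t, arm.sense()["contact_force"])
E
```

```text
3 [-4.13426241e+01  1.67901861e+01  1.04908085e+02 -2.54444375e-14
  5.83017285e+01  4.56573759e+01] [10.57427114 29.25451887 86.104487   -0.76248887 59.68661248 97.93064893] [ 11.81915319  22.4495872  100.60834595  -6.94681447  32.39274345
 103.87822313]
-177 [ -41.34262412   16.79018613  104.90808536    0.           58.30172851
 -134.34262412] [ 10.05546729  33.84256812  78.47063467   0.64262267  72.65015133
 -83.16275272] [  9.23244013  44.51262954  62.92822563   2.65190586  97.42143465
 -84.00473798]
[ 1.33212675e+00  1.78373633e+01  7.76022161e+01 -2.54444375e-14
  8.45604206e+01  8.43321267e+01]
[0.62282503 0.14217217 0.52862143] [[-6.20658394e-04 -9.54377553e-01 -2.98601912e-01  8.37752631e-02]
 [ 9.99999018e-01 -9.67531707e-04  1.01383396e-03 -1.28859044e-03]
 [-1.25648719e-03 -2.98600990e-01  9.54377216e-01 -1.48864479e-01]
 [ 0.00000000e+00  0.00000000e+00  0.00000000e+00  1.00000000e+00]] 2.0083 [ 0.36520313 -0.25630418  0.03943099]
[ 0.46392687 -0.28237896  0.40915404] [[-6.19940948e-04 -9.54397133e-01 -2.98539323e-01  8.37068015e-02]
 [ 9.99999060e-01 -9.56834582e-04  9.82315540e-04 -1.28577567e-03]
 [-1.22317188e-03 -2.98538434e-01  9.54396829e-01 -1.48865013e-01]
 [ 0.00000000e+00  0.00000000e+00  0.00000000e+00  1.00000000e+00]] 3.7583 [0.43599432 0.77635558 0.16316444]
```

Run:
```python
from m import *
d=dict(np.load("w0.npz")); T=d.pop("T"); stand(d,T)
d=dict(np.load("w1.npz")); T=d.pop("T")
P,C=cloud(d,np.ones((400,640),bool),T); C=C.astype(int)
k=(abs(P[:,0]-.42)<.06)&(abs(P[:,1]+.29)<.05)
P,C=P[k],C[k]
print("table",np.median(P[:,2]))
rt=(C[:,0]>90)&(C[:,1]<70)&(P[:,2]>.046); wh=(C.min(1)>110)&(P[:,2]>.036); al=P[:,2]>.014
for n,q in(("red",rt),("white",wh),("all",al)):
    r=cv2.minAreaRect((P[q,:2]*1000).astype(np.float32)); print(n,q.sum(),np.median(P[q],0).round(4),r)
a=cv2.imread("pics/w0.png"); b=cv2.imread("pics/w1.png"); cv2.imwrite("pics/w01.png",np.hstack([cv2.resize(a,(400,250)),cv2.resize(b,(400,250))]))
```

```text
yellow 2613 [0.6685 0.165  0.1097] [0.172 0.133 0.081]
yellow 240 [ 0.6208 -0.1951  0.0835] [0.047 0.149 0.032]
rail n 9146 c [0.611  0.1004 0.1132] dirs [[ 0.1   -0.994 -0.044]
 [ 0.667  0.034  0.745]
 [-0.739 -0.104  0.666]]
rail len pctl [-0.203  0.298] wid [-0.0531 -0.0304  0.001   0.0247  0.0331] thick 0.0086
table 0.3427030758168802
red 394 [ 0.4041 -0.2884  0.0508] ((402.9580993652344, -287.3397521972656), (21.587833404541016, 96.77313995361328), 10.220514297485352)
white 732 [ 0.408  -0.2747  0.3446] ((421.4500732421875, -292.79132080078125), (94.33963012695312, 47.01006317138672), 82.06245422363281)
all 29698 [ 0.4062 -0.3058  0.3439] ((409.83953857421875, -288.70062255859375), (81.20370483398438, 104.00153350830078), 5.039556503295898)
```

View pics/w0.png

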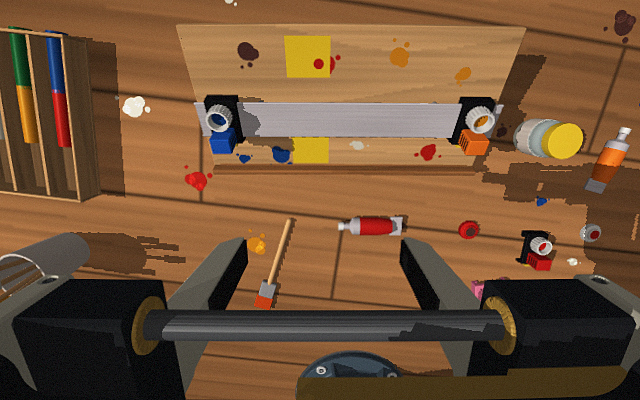

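View pics/w1.png

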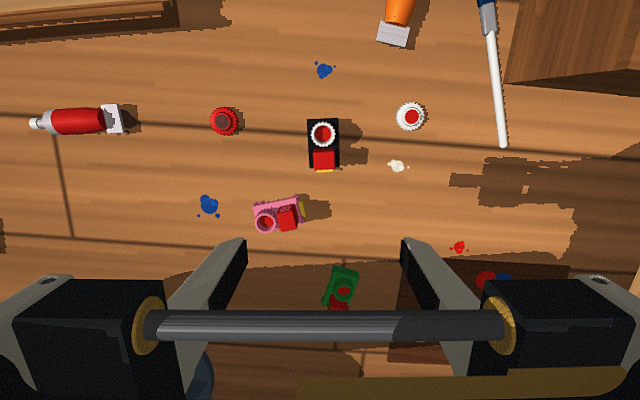

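The near view shows the module at pixels (307..339, 118..172) with its cup up and its red block down. In w0 the bay's patches are at (307,57) and (310,150), and the bay is clear. I'll measure inside those windows.

Run:
```python
from h import *
def roi(d,T,u0,v0,u1,v1):
    m=np.zeros((400,640),bool); m[v0:v1,u0:u1]=1; P,C=cloud(d,m,T); return P,C.astype(int)
d=dict(np.load("w1.npz")); T=d.pop("T")
P,C=roi(d,T,295,110,350,182); print("table",np.percentile(P[:,2],[2,10,30]))
rt=(C[:,0]>90)&(C[:,1]<70)&(P[:,2]>.046); wh=(C.min(1)>110)&(P[:,2]>.034)&(P[:,2]<.05); bl=(P[:,2]>.014)
for n,q in(("red",rt),("white",wh),("all",bl)):
    print(n,q.sum(),np.median(P[q],0).round(4),cv2.minAreaRect((P[q,:2]*1000).astype(np.float32)))
d=dict(np.load("w0.npz")); T=d.pop("T")
pts=[]
for r in((275,28,340,85),(280,130,340,165)):
    P,C=roi(d,T,*r); q=(C[:,0]>120)&(C[:,2]<40)&(C[:,1]>.75*C[:,0]); P=P[q]
    print("yel",q.sum(),np.median(P,0).round(4),cv2.minAreaRect((P[:,:2]*1000).astype(np.float32)))
    pts.append(P)
# board plane
A=np.vstack(pts); c=A.mean(0); n=np.linalg.svd(A-c,full_matrices=False)[2][2]; n*=np.sign(n[2]); print("board n",n,"tilt",np.degrees(np.arccos(n[2])),"yaw",np.degrees(np.arctan2(-n[1],-n[0])))
P,C=roi(d,T,250,90,450,150); q=(C.max(1)-C.min(1)<45)&(C.min(1)>85); P=P[q]
c0=np.median(P,0); P=P[abs((P-c0)@n)<.012]
# rail plane fit
c=P.mean(0); 
for _ in range(3):
    nr=np.linalg.svd(P-c,full_matrices=False)[2][2]; nr*=np.sign(nr[2]); P=P[abs((P-c)@nr)<.004]; c=P.mean(0)
print("rail",len(P),c.round(4),"n",nr,"tilt",np.degrees(np.arccos(nr[2])),"yaw",np.degrees(np.arctan2(-nr[1],-nr[0])),"std",((P-c)@nr).std())
for yaw in (7.0,7.1):
    B=R.from_euler("zy",[yaw,-25],degrees=True).as_matrix()
    L=(P-c)@B; print(yaw,"y",np.ptp(L[:,1]),"x pct",np.percentile(L[:,0],[0,1,3,97,99,100]).round(4))
    # edges per y bin
    e=[]
    for a in np.arange(-.1,.1,.01):
        s=L[abs(L[:,1]-a)<.005,0]
        if len(s)>20: e.append([a,*np.percentile(s,[1,99])])
    e=np.array(e); print(np.polyfit(e[:,0],e[:,1],1),np.polyfit(e[:,0],e[:,2],1))
# outline board
```

```text
table [-1.58744942e-03 -8.33283127e-04 -3.94338562e-05]
red 375 [ 0.4037 -0.2876  0.0508] ((402.93994140625, -287.521728515625), (20.736980438232422, 25.601778030395508), 6.567815780639648)
white 199 [ 0.4315 -0.2851  0.0406] ((432.59246826171875, -284.3249206542969), (27.52377700805664, 27.917970657348633), 54.0158805847168)
all 1605 [ 0.4193 -0.2862  0.0303] ((415.68902587890625, -286.7088623046875), (68.31709289550781, 40.084136962890625), 6.4563889503479)
yel 1713 [0.6824 0.1704 0.1162] ((679.5665893554688, 168.89239501953125), (44.897422790527344, 55.109153747558594), 7.025346755981445)
yel 878 [0.558  0.1543 0.0582] ((556.3978881835938, 153.98013305664062), (41.60029983520508, 55.06269073486328), 6.9910054206848145)
board n [-0.41782982 -0.04764661  0.90727506] tilt 24.86853940025116 yaw 6.505539062103581
rail 6841 [0.6107 0.1043 0.1121] n [-0.41194507 -0.04875803  0.90990325] tilt 24.508015752726156 yaw 6.75015308680124 std 0.0007743940186555502
7.0 y 0.2771355098125989 x pct [-0.028  -0.0256 -0.0241  0.0227  0.0241  0.0256]
[ 0.01457993 -0.02501465] [0.01241438 0.02317662]
7.1 y 0.2771254214359495 x pct [-0.0282 -0.0258 -0.0242  0.0228  0.0242  0.0258]
[ 0.01633661 -0.02501481] [0.01416391 0.02317582]
```

```bash
cat >> h.py <<'E'
YAW=6.9; B=R.from_euler("zy",[YAW,-25],degrees=True).as_matrix()   # slope frame
c=np.array([.6107,.1043,.1121]); yb=.0860
l=B.T@c; E0=B@np.array([l[0]-.0009+.023, yb, l[2]-.002])          # vision estimate of rail_c1 at the bay
TCPM=np.array([-.016,0,.039])
def pose(E,p,phi):   # tcp pose that puts world point E at p (module frame, m), module x raised phi deg
    Rm=R.from_euler("zy",[YAW,-phi],degrees=True).as_matrix()
    return E+Rm@(TCPM-np.array(p)),[180,-phi,YAW]
def force(n=4):
    f=[]
    for _ in range(n): f.append(arm.sense()["contact_force"]); arm.dwell(.02)
    return np.mean(f,0)
E
python3 - <<'E'
from h import *
t=lambda:round(arm.sense()["time"],2)
print("E0",E0.round(4))
for p,phi in(([.032,0,-.014],25),([.012,0,.008],7),([.0235,0,.009],25)): 
    P,o=pose(E0,p,phi); print(P.round(4),planner.solve_ik(P,o))
g=[.4029,-.2875]
arm.gripper_to(.05,45)
arm.move_to([*g,.12],[180,0,6.5]); arm.movel([*g,.039],.08)
print(t(),arm.sense()["tcp_pos"],force())
arm.gripper_to(.015,45); s=arm.sense(); print("grip",s["gripper_width"],s["grip_force"],t(),force())
arm.movel([*g,.12],.1); print(t(),arm.sense()["gripper_width"],force())
P,o=pose(E0,[.032,0,-.060],25); print(P)
arm.move_to([.48,-.1,.28],[180,-12,6.9]); arm.move_to(P,o); arm.dwell(.3)
print(t(),arm.sense()["tcp_pos"],arm.sense()["tool_rot"],force())
d,T=wrist("w2"); d=vision.read_camera("side"); cv2.imwrite("pics/s2.png",cv2.resize(d["img"][80:250,280:480,::-1],None,fx=3,fy=3))
E
```

```text
E0 [0.6255 0.1612 0.1168]
[0.5599 0.1554 0.1447] [ 11.86803251  21.71568434 111.72633267  -5.67137986  21.73703048
  99.77504503]
[0.5941 0.1578 0.1442] [10.73836444 29.73077769 94.35624203 -0.62001894 48.93018857 94.21718633]
[0.5773 0.1565 0.1274] [ 11.56554378  24.88003642 109.89125566  -5.6615003   20.3928057
  99.53885131]
6.9 [ 0.40313009 -0.28767963  0.0394121 ] [-0.50587825  0.1866831  -0.10271297]
grip 0.025779246959248638 44.95555758476257 7.48 [-0.35193602 -0.05046012  1.5356351 ]
8.51 0.02553056150934716 [ 0.14275833 -0.25719554 -1.39153991]
[0.54045335 0.15543326 0.18637111]
10.96 [0.54071135 0.15479039 0.18668474] [179.99806239 -25.02447296   6.84169388] [-0.24232558  0.025823   -1.07303964]
```

View pics/w2.png

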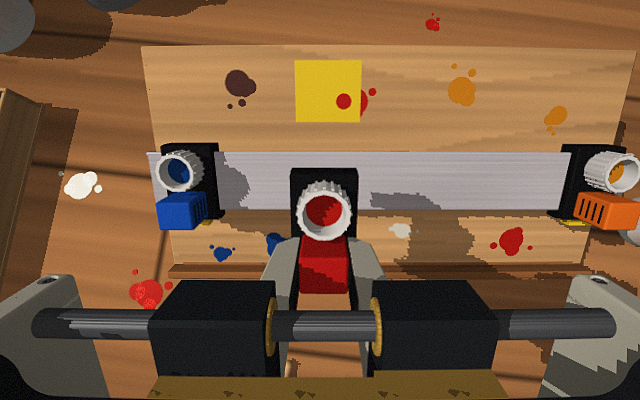

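The module is held square above the rail, its carriage centre at column 324 under the yellow patch centred at column 328. Next I feel for the flange's top face.

```bash
sed -i 's/^TCPM=.*/TCPM=np.array([-.016,0,.0394])/' h.py
cat >> h.py <<'E'
def where(E):   # module-frame coordinates of world point E from the sensed tcp
    s=arm.sense(); Rm=R.from_euler("xyz",s["tool_rot"],degrees=True).as_matrix()@np.diag([1,-1,-1.])
    return Rm.T@(E-s["tcp_pos"])+TCPM
E
python3 - <<'E'
from h import *
P,o=pose(E0,[.032,0,-.012],25); arm.movel(P,.05); arm.dwell(.2)
f0=force(8); n=B[:,2]; t0=arm.sense()["time"]; print(t0,f0,where(E0)*1e3)
for i in range(40):
    P=P-n*.0005; arm.movel(P,.02); arm.dwell(.03); f=force(2)-f0
    if f@n>2: print(i,"contact",(f@B).round(2),where(E0)*1e3,arm.sense()["time"]); break
    if i%5==0: print(i,(f@B).round(2))
np.save("P.npy",P)
E
```

```text
12.5583 [ 0.15290839  0.33507327 -1.34742729] [ 31.76757864  -2.07530425 -12.23241213]
0 [-0.36  0.4   0.04]
5 [-0.61 -0.57 -0.04]
10 [ 0.55 -0.91 -0.13]
15 contact [-2.3 -1.2  8.6] [31.9065059  -1.72156429 -4.45504412] 17.625
```

```bash
sed -i 's/"zy"/"ZY"/g' h.py
python3 - <<'E'
from h import *
print("E0",E0,where(E0)*1e3)
n=B[:,2]; P=np.load("P.npy"); 
s=arm.sense(); print(s["tcp_pos"]-P, "c1 normal coord from touch",s["tcp_pos"]@n-.0394-.002,"vision",E0@n, "stand y",(B.T@E0)[1],(B.T@s["tcp_pos"])[1])
f=force(); arm.movel(P+n*.0005,.02); arm.dwell(.1); print(f@B, force()@B, arm.sense()["tcp_pos"]@n-.0394-.002)
E
```

```text
E0 [0.62471705 0.16222648 0.11962725] [32.53280357 -0.61066796 -1.61140199]
[-1.81094754e-04  2.88199942e-05  3.02781659e-04] c1 normal coord from touch -0.1623124149669965 vision -0.16192211226293343 stand y 0.086 0.08660659951257468
[-3.35632761 -0.19138436  7.22156623] [-0.63864691  0.15368669  0.57413795] -0.1621958042867099
```

```bash
cat >> h.py <<'E'
l=B.T@E0; E1=B@np.array([l[0],l[1],-.1621])
E
python3 - <<'E'
from h import *
n=B[:,2]; phi=5
arm.movel(arm.sense()["tcp_pos"]+n*.012,.08)
P,o=pose(E1,[.010,0,-.010],phi); arm.movel(P,.08,ori=o)
P,o=pose(E1,[.010,0,.008],phi); arm.movel(P,.05,ori=o); arm.dwell(.25)
f0=force(8); Rm=R.from_euler("ZY",[YAW,-phi],degrees=True).as_matrix(); print(arm.sense()["time"],f0,where(E1)*1e3)
x=.010; st="none"
while x<.030:
    x+=.001 if x<.018 else .0003
    P,o=pose(E1,[x,0,.008],phi); arm.movel(P,.02); arm.dwell(.02); f=(force(2)-f0)@Rm
    if np.linalg.norm(f)>2.5: f=(force(4)-f0)@Rm
    if np.linalg.norm(f)>2.5: st="contact"; break
print(st,x,f.round(2),where(E1)*1e3,arm.sense()["time"])
np.save("f0.npy",f0)
d=vision.read_camera("side"); cv2.imwrite("pics/s3.png",cv2.resize(d["img"][80:250,280:480,::-1],None,fx=3,fy=3))
wrist("w3")
E
```

```text
19.9667 [ 0.12454068  0.0678997  -1.40238194] [ 9.98945781e+00 -1.06114852e-03  7.95997694e+00]
contact 0.024600000000000042 [ 4.76 -0.35 -2.45] [2.41263271e+01 2.40559958e-02 7.88224588e+00] 29.0333
```

View pics/w3.png

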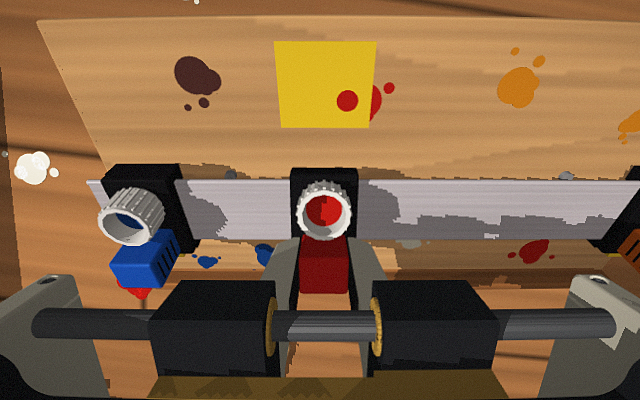

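The lip is hooked: the wall is felt at c1 x ≈ 24 mm, where 23.5 was expected, and the module is centred on the patch (columns 324 and 325). Next I tilt the foot down with light force compensation.

```bash
cat >> h.py <<'E'
Rh=R.from_euler("ZY",[YAW,-5],degrees=True).as_matrix()
E2=E1+Rh@np.array([-.0006,0,0])
E
cat > tilt.py <<'E'
import sys
from h import *
f0=np.load("f0.npy"); off=np.zeros(3)
phis=np.r_[np.arange(6,17,1.5),np.arange(17,25.3,.5)]
last=None
for phi in phis:
    w=np.clip((phi-5)/20,0,1)
    Rm=R.from_euler("ZY",[YAW,-phi],degrees=True).as_matrix()
    P,o=pose(E2,np.array([.0233,0,.0083+.0006*w])+off,phi); arm.movel(P,.02,ori=o); arm.dwell(.03)
    f=(force(3)-f0)@Rm; m=arm.sense()["wrist_torque"]@Rm
    print(phi,f.round(1),"My",m[1].round(2),(where(E2)*1e3).round(2),(off*1e3).round(2))
    if abs(f[0])>2.5: off[0]-=np.sign(f[0])*min(.0003,abs(f[0])*3e-5)
    if abs(f[2])>3 and phi<16: off[2]-=f[2]*3e-5
    if np.linalg.norm(f)>13: print("STOP"); break
print(arm.sense()["time"]); np.save("off.npy",np.r_[off,phi])
E
python3 tilt.py
```

```text
6.0 [ 1.5  0.1 -0.7] My -0.04 [ 2.345e+01 -2.000e-02  8.320e+00] [0. 0. 0.]
7.5 [ 1.1 -0.5 -0.4] My 0.09 [ 2.341e+01 -2.000e-02  8.330e+00] [0. 0. 0.]
9.0 [ 0.9 -0.2  0.3] My 0.13 [ 2.339e+01 -2.000e-02  8.420e+00] [0. 0. 0.]
10.5 [0.4 0.5 0.2] My 0.21 [ 2.336e+01 -1.000e-02  8.430e+00] [0. 0. 0.]
12.0 [ 0.3 -0.3  0.2] My 0.23 [ 2.338e+01 -2.000e-02  8.510e+00] [0. 0. 0.]
13.5 [ 0.3 -0.4  0.4] My 0.26 [2.334e+01 1.000e-02 8.530e+00] [0. 0. 0.]
15.0 [-0.1  0.3 -0.2] My 0.28 [ 2.334e+01 -1.000e-02  8.560e+00] [0. 0. 0.]
16.5 [0.7 0.1 0.6] My 0.29 [2.337e+01 2.000e-02 8.660e+00] [0. 0. 0.]
17.0 [-0.4 -0.3 -0.2] My 0.29 [2.336e+01 1.000e-02 8.690e+00] [0. 0. 0.]
17.5 [-0.2  0.6  0.8] My 0.36 [ 2.341e+01 -2.000e-02  8.690e+00] [0. 0. 0.]
18.0 [-1.1  0.4  1.9] My 0.46 [ 2.336e+01 -1.000e-02  8.700e+00] [0. 0. 0.]
18.5 [-0.4 -0.   1.3] My 0.46 [ 2.336e+01 -1.000e-02  8.710e+00] [0. 0. 0.]
19.0 [-0.9  0.7  1.9] My 0.55 [2.335e+01 1.000e-02 8.730e+00] [0. 0. 0.]
19.5 [-0.7 -0.2  1.7] My 0.55 [ 2.336e+01 -2.000e-02  8.750e+00] [0. 0. 0.]
20.0 [-0.5  0.3  2.6] My 0.6 [23.37  0.    8.78] [0. 0. 0.]
20.5 [-1.  -0.6  3.1] My 0.61 [ 2.338e+01 -2.000e-02  8.790e+00] [0. 0. 0.]
21.0 [-1.3  0.3  3.3] My 0.68 [ 2.335e+01 -2.000e-02  8.790e+00] [0. 0. 0.]
21.5 [-1.1  0.1  1.8] My 0.62 [ 2.336e+01 -2.000e-02  8.850e+00] [0. 0. 0.]
22.0 [-1.1 -0.2  0.7] My 0.64 [23.37  0.    8.88] [0. 0. 0.]
22.5 [-0.5 -0.5  0.3] My 0.6 [2.336e+01 2.000e-02 8.880e+00] [0. 0. 0.]
23.0 [-0.8  0.  -0.2] My 0.57 [2.335e+01 2.000e-02 8.880e+00] [0. 0. 0.]
23.5 [-1.2 -0.7 -0.9] My 0.67 [2.337e+01 1.000e-02 8.890e+00] [0. 0. 0.]
24.0 [-1.3  0.1 -1.6] My 0.67 [2.336e+01 2.000e-02 8.920e+00] [0. 0. 0.]
24.5 [-1.  -0.1 -2.4] My 0.6 [23.34  0.    8.93] [0. 0. 0.]
25.0 [-1.2 -0.4 -2.2] My 0.61 [ 2.33e+01 -1.00e-02  8.91e+00] [0. 0. 0.]
37.4667
```

Run:
```python
from h import *
f0=np.load("f0.npy"); n=B[:,2]
d=vision.read_camera("side"); a=cv2.resize(d["img"][90:190,310:430,::-1],None,fx=5,fy=5,interpolation=cv2.INTER_CUBIC); cv2.imwrite("pics/s4.png",a)
P,o=pose(E2,np.array([.0233,0,.0089]),25)
pr=0
for i in range(16):
    pr+=.0002; arm.movel(P-n*pr,.02); arm.dwell(.03); f=(force(3)-f0)@B
    print(round(pr*1e3,1),f.round(1),arm.sense()["wrist_torque"]@B[:,1],(where(E2)*1e3).round(2))
    if f[2]>11: break
print(arm.sense()["time"])
```

```text
0.2 [-1.2 -0.2 -0.8] 0.6312388184307435 [23.28  0.    9.08]
0.4 [-1.1  0.3  0.5] 0.6664596776589308 [23.26 -0.    9.24]
0.6 [-3.  -0.3  7.2] 0.9744829987310015 [23.26 -0.04  9.3 ]
0.8 [-3.6 -0.2 10.6] 1.079443318722339 [23.24 -0.03  9.3 ]
1.0 [-4.3 -0.1 14.2] 1.2250062473866072 [23.24 -0.03  9.33]
39.1833
```

View pics/s4.png

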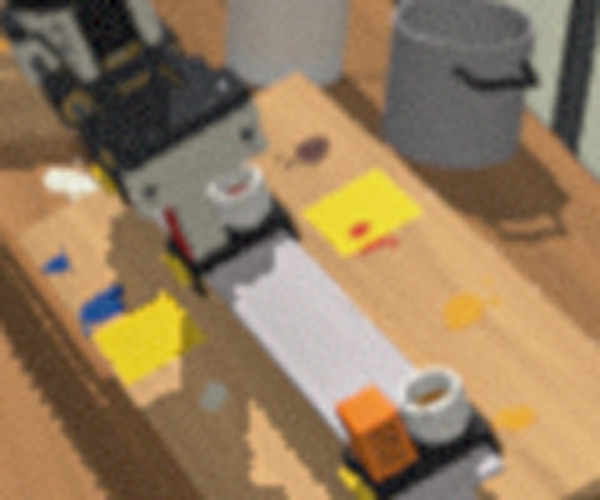

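Pressing met a hard stop at the expected seating depth, c1 z ≈ 9.3 mm. I'll relax, let go, back off and check flatness with the wrist camera.

Run:
```python
from h import *
n=B[:,2]; f0=np.load("f0.npy")
P,o=pose(E2,np.array([.0233,0,.0089]),25)
arm.movel(P-n*.0004,.02); arm.dwell(.1); print((force()-f0)@B)
arm.gripper_to(.048); arm.dwell(.1)
arm.movel(P+n*.10,.08); arm.dwell(.3); print(arm.sense()["time"],arm.sense()["gripper_width"])
d,T=wrist("w5"); np.savez("w5.npz",T=T,**d)
P,C=cloud(d,np.ones((400,640),bool),T); C=C.astype(int)
L=(P-E2)@B-np.array([.0,0,.002])   # slope frame about c1; z above flange top
k=(abs(L[:,1])<.024)&(L[:,0]>-.07)&(L[:,0]<.02)&(L[:,2]>-.03)&(L[:,2]<.06)
L,C=L[k],C[k]
def fit(n,q):
    q=L[q]; A=np.c_[q[:,:2],np.ones(len(q))]; s=np.linalg.lstsq(A,q[:,2],rcond=None)[0]; print(n,len(q),"med",np.median(q,0).round(4),"tilt x,y deg",np.degrees(np.arctan(s[:2])).round(2),"y range",np.percentile(q[:,1],[2,98]).round(4),"x",np.percentile(q[:,0],[2,98]).round(4))
fit("redtop",(C[:,0]>80)&(C[:,1]<70)&(L[:,2]>.036)&(L[:,0]<-.022))
fit("carriage",(C.max(1)<70)&(L[:,2]>.004)&(L[:,2]<.012))
a=cv2.imread("pics/w5.png"); cv2.imwrite("pics/w5c.png",cv2.resize(a[60:310,200:460],None,fx=2.3,fy=2.3))
```

```text
[-1.9519464  -0.00793522  4.42316922]
42.0083 0.04772076030737343
redtop 745 med [-0.0384  0.0012  0.0398] tilt x,y deg [-1.58 -0.51] y range [-0.0113  0.0136] x [-0.0489 -0.0289]
carriage 1029 med [-0.0151 -0.0024  0.0079] tilt x,y deg [ 0.01 -0.12] y range [-0.0188  0.02  ] x [-0.0508  0.0074]
```

View pics/w5c.png

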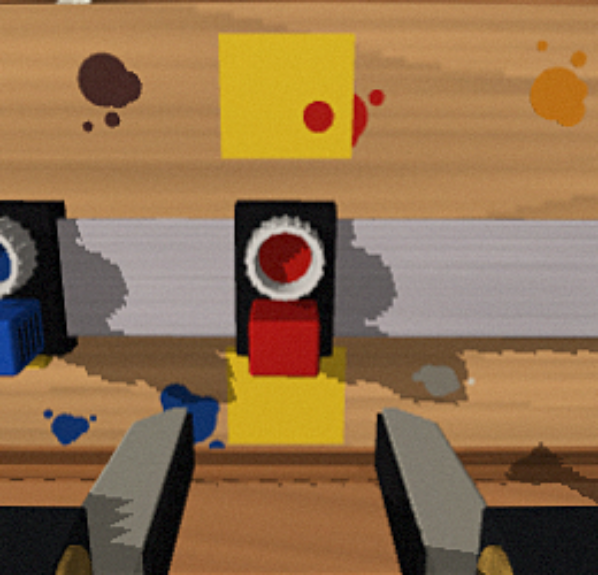

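The crop shows the module between the patches (module columns 235–335, patch 220–353). Its carriage is 7.9 mm above the flange with 0.0° tilt, and the block's top is at 39.8 mm against 40 expected, so it is seated and released.

```bash
python3 -c "
from h import *
print(job.job_done(), arm.sense()['time'])"
```

```text
the job is handed in; nothing more can be done
the job is handed in; nothing more can be done
```

The module is hooked, snapped and sitting flat between the yellow marks, by the camera check after letting go; I handed the job in at about 42 s and the call gave no verdict.

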